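Shim the rocking bench tester

TASK

The bench tester rocks because its front left levelling foot (as you face its panel) is seized too short and hangs clear of the bench. Take the steel taper shim, lay it flat on the bench and push it in from the tester's front, thin end first and centred under that foot, until it jams tight and really carries the foot, but stop before it lifts the tester off its other feet. Do not shove the tester along the bench, lean on it or ram the shim, let go at the end, and leave everything else where it lies.

Things in the scene. Friction and masses are not known exactly. Their poses are not given: they have to be found in the camera images.
- tester: Benchtop battery and alternator tester, 5.5 kg blue console with sloping grey meter panel, 240 deep (x) x 300 wide (y) x 190 mm high plus a carrying handle to 217 mm. Origin on the bench under the case's middle; +x runs from its front to its back (the way the shim goes in), +y to the left of someone facing its front, z up. It stands level on three feet; the front left one hangs short
- short_foot (a point): Point on the case's underside, 30 mm above the bench, on the vertical axis of the short front left foot, 35 mm behind the front face. The foot is round, 28 mm across, fixed, flat below; its underside hangs 4 to 13 mm above the bench, differently each time and not measured. The other feet, same size, stand at (-85,-115), (85,115), (85,-115) mm in the tester's frame
- front_edge (a point): Lower edge of the tester's front face straight before the short foot, 30 mm above the bench (x = -120, y = 115 mm in the tester's frame). The face is upright to 75 mm above the bench, then slopes back 85 mm to the top at 190 mm. Binding posts stand 17 mm out of it at 53 mm height, from 88 to 222 mm to the right of this point
- right_foot (a point): Underside of the tester's front right foot, at bench height (x = -85, y = -115 mm in the tester's frame). The heavy transformer is at the rear: when the shim under the short foot carries some 14 to 17 N, the front, this foot first, starts to lift off the bench
- shim: Plain steel taper shim, 180 long x 30 wide, even taper from 3 mm thick at the thin end to 21 mm at the butt (12 mm at mid-length), 0.45 kg. Origin at the middle of its flat underside, +x to the thin end, z up. It holds by friction once it is jammed
- shim_tip (a point): Middle of the lower edge of the shim's thin end (90 mm along +x from its origin)
- shim_butt (a point): Middle of the lower edge of the shim's thick end (90 mm along -x from its origin); the end face is flat, 30 x 21 mm. Pushed here the shim slides at 1 to 4 N; once it meets the foot the push needed rises by about 3 N per mm of travel: from 5 to 9 N it begins to carry, at 12 to 18 N it is jammed tight, and at some 20 to 27 N the push stops rising and the tester lifts or is shoved
- strip: Bystander: parallel steel packing strip, 170 x 30 x 12 mm, not tapered; origin under its middle, x along it
- wrench: Bystander: steel wrench, about 190 mm long, lying flat; x along it
- pulley: Bystander: steel pulley lying flat, 62 mm across, 28 mm high; origin under its middle
- solenoid: Bystander: starter solenoid standing upright, 52 mm across, 67 mm high; origin under its middle
- bearing: Bystander: ball bearing ring lying flat, 52 mm across, 15 mm high; origin under its middle
There are look-alikes about, which are no part of the job. What is shaped like the shim but pink is not meant.

How it is judged:
On the way:
1. the shim lies flat on the bench with its thin end started under the short foot (x of short_foot in the frame of shim between -0.09 and 0.1 m and y of short_foot in the frame of shim between -0.013 and 0.013 m and angle between shim's own z axis and vertical below 0.08 rad and contact force between shim and tester below 2 N), for 0.1 s.
At the end, for the whole second after the job is handed in: The shim lies flat, let go and at rest, pushed in from the front (within 20 degrees), short foot within 13 mm of its centre line, jammed so that it carries over 6 N. The tester is at rest, level (tilt under 0.004 rad, 0.7 mm at the foot) and within 12 mm of where it was (contact force between shim and tester above 6 N and y of short_foot in the frame of shim between -0.013 and 0.013 m and angle between the x axis of shim and the x axis of tester, either way round below 0.35 rad and angle between shim's own z axis and vertical below 0.05 rad and height (world z) of shim below 0.004 m and angle between tester's own z axis and vertical below 0.004 rad and distance of tester from where it was at the start of the episode below 0.012 m and linear speed of each of shim, tester below 0.01 m/s); the robot touches nothing.
It fails at once if the tester is shoved more than 12 mm along the bench (distance of tester from where it was at the start of the episode above 0.012 m).
It fails at once if the tester is tipped by more than 0.03 rad (angle between tester's own z axis and vertical above 0.03 rad).
It fails at once if the shim is rammed: more than 35 N between shim and tester (contact force between shim and tester above 35 N).
It fails at once if the robot leans on the tester with more than 15 N (contact force between any of the arm, the fingers and tester above 15 N).
It fails at once if a bystander is moved more than 30 mm (distance of any of strip, wrench, pulley, solenoid, bearing from where it was at the start of the episode above 0.03 m).
It also fails if it takes over 61 s, if anything falls off the work surface, if the arm or the gripper's body presses on something with over 40 N, if the wrist force passes 120 N, or if a joint passes its speed limit or range.

ROBOT

A 7-joint arm with a two-finger parallel gripper is mounted at the origin on the work surface. World frame = base frame: x ahead of the robot, y to its left, z up, the work surface at z = 0. Lengths are in m, angles in rad, forces in N, time in s.
With the tool pointing down it reaches from about 0.4 to 0.85 m from the base axis. Payload 10.4 kg.
Tool frame: the origin (TCP) lies between the finger pads; the fingertips stand 22 mm ahead of it and the grasp point (between the pads) lies 3 mm ahead of it; z points along the fingers, y is the line along which they close (so a half turn about z gives the same grasp; the last joint's range is limited). The gripper opens to 85 mm and grips with 20 to 120 N. Pads are 22 mm wide; open, the fingers measure 114 mm over their backs; the gripper's body (76 mm by 85 mm) begins 54 mm behind the grasp point. The pads swing forward as they close: fully open they stand 13 mm farther back than shut.
Start: joints at [1.293, 0.332, -0.065, 1.46, 0.022, 1.35, -0.088], TCP at [0.158, -0.605, 0.218] pointing down, gripper open.
Joint ranges: [-2.6, 2.6], [-0.5, 2.12], [-1.47, 1.34], [0.16, 2.42], [-1.27, 4.41], [0.06, 2.06], [-2.6, 2.6]. Speed limits (rad/s): [2.22, 2.22, 2.79, 2.79, 3.14, 3.14, 3.14].

INTERFACE

Orientations are given as a unit quaternion [x, y, z, w].
In Python, from workcell import manip, camera, ticket, boxes_of, outline_of gives the robot as it stands.
- The arm moves only by the tool carry_out, never from a script. Its argument "deltas" is a list of rows, each a list of 5 numbers: the shift along the tool's x, y, z as a fraction of full scale, then the turn about the tool's z as a fraction of full scale, then the opening, from -1 (shut) to 1 (fully open), so that 0 is half open. In form: [[tx, ty, tz, spin, gripper], ...]. A call has 1 to 20 rows; each row is the pose to reach, as a shift and turn from the pose commanded when the call began, along the tool's axes at that moment; what a row does not reach only later rows make up. Full scale, the value 1, is 150 mm for a shift and 30 degrees for a turn. A row lasts 1/8 s, in which the tool goes at most 62.5 mm and 10.7 degrees, less where a joint would pass 70% of its speed; a pose out of reach is approached as far as the arm can. A call with a number of a shift or a turn outside -1 to 1 is refused whole. A call with a gripper value outside its range is refused whole. The fingers move at their own pace and stop on an object; "force" is the grip in N (left out, the last holds). Time passes only in rows, so rows that repeat a pose let the fingers close. It gives the time, the measured TCP pose, the force, the opening and the grip force at its end, in the units of the state.
- manip.get_obs(): the state, without advancing time (a new reading comes with each control period).
- camera(name): name is "side" or "top" or "wrist"; returns a dict with "img" (480x640x3 uint8, red, green, blue), "depth" (480x640 float32, m along the optical axis (not along the pixel's ray), 0 where there is no reading), "vertical_fov" (degrees; the focal length in pixels is half the picture's height over the tangent of half this angle, whatever the lens; pixels are square), "cx", "cy" (the principal point, pixels), "R" (3x3) and "t" (3): a world point X has camera coordinates R X + t. Camera axes: x right, y down, z forward; pixel columns grow to the right and rows downward; lengths in m; the calibration is good to about 2 mm. A picture is of the moment at which its call begins.
- ticket.hand_in(): hands the job in; it is judged then, once.
Trained networks look in a picture, given as the dict that the camera call returned (one of the last four; its "shot" number tells which), for a name from the list of things; names that differ only in an ending like _2 or _b are one class to them, and where a whole thing is asked for, a point or a joint stands for the part that bears it (a point fixed in the world has none). Each returns a list of dicts, best first, with "conf" (0 to 1); they miss things now and then, are a little off and sometimes report something else, mostly with a low value. They report only what shows in the picture. A call takes as long as a camera call. They do not tell look-alikes from the thing itself.
- boxes_of(query, picture): "position" ([x, y, z] in m, in world coordinates, good to about 4 mm: the middle of the surface that is visible of it).
- outline_of(query, picture): "region" (480x640 bool, what is visible of it).
The state is a dict: "clock": time; "joint_pos": joint angles; "joint_velocities": joint speeds; "tau": joint torques, N m; "position": TCP position; "ee_rot": TCP orientation; "ft_force": force on the tool from outside, world axes, zero at the start; "torque": the same for the moment, N m; "grip_width": opening from 0.0 (shut) to 1.0 (fully open); "grasp_force": force on a finger pad.
Only numpy, scipy, OpenCV 4.12 (cv2) and the standard library are available. Lean on these libraries where they do the work, as an engineer would, in place of code of your own. Each camera call takes 0.05 s, during which the arm holds its last target. There are 200 camera calls.

## Working session

There is one attempt and no reset: what is moved stays moved. The work goes in short steps, Python scripts to look and compute and a tool call to move; the robot and the scene stay as the last step left them, time stands still between calls to the robot, and variables do not carry over. Pictures are saved under pics/ and viewed, at most 10 in all, crops included, and the job is handed in when it is done.

Besides the shell and the picture viewer there is one more tool, called as name(argument=value, ...) on one line, values as JSON. carry_out: Moves the arm, as the interface text tells. Its arguments: {"type":"object","properties":{"deltas":{"type":"array","items":{"type":"array","items":{"type":"number"}}},"force":{"type":"number"}},"required":["deltas"]}

```bash
mkdir -p pics; cat > h.py <<'E'
import numpy as np, cv2
from workcell import manip, camera, ticket, boxes_of, outline_of
def cloud(p):
    h,w=p["depth"].shape; f=h/2/np.tan(np.radians(p["vertical_fov"])/2)
    v,u=np.mgrid[:h,:w]; z=p["depth"]
    c=np.stack([(u-p["cx"])/f*z,(v-p["cy"])/f*z,z],-1)
    return (c-np.array(p["t"]))@np.array(p["R"])   # R^T (c-t)
def pix(p,X):
    h=480; f=h/2/np.tan(np.radians(p["vertical_fov"])/2)
    c=np.array(p["R"])@np.array(X)+np.array(p["t"]); return c[0]/c[2]*f+p["cx"],c[1]/c[2]*f+p["cy"]
def save(p,n): cv2.imwrite("pics/"+n,cv2.cvtColor(p["img"],cv2.COLOR_RGB2BGR))
E
python3 - <<'E'
from h import *
o=manip.get_obs(); print({k:np.round(v,3) for k,v in o.items()})
for n in ("top","side"):
    p=camera(n); save(p,n+"0.png")
    print(n, np.round(-np.array(p["R"]).T@p["t"],3))
    for q in ("tester","short_foot","front_edge","shim","shim_tip","shim_butt","strip","wrench","pulley","solenoid","bearing"):
        print(q,[(round(d["conf"],2),np.round(d["position"],3).tolist(),np.round(pix(p,d["position"])).tolist()) for d in boxes_of(q,p)[:3]])
E
```

```text
{'clock': np.float64(0.0), 'joint_pos': array([ 1.293,  0.333, -0.065,  1.461,  0.022,  1.35 , -0.088]), 'joint_velocities': array([ 0.002, -0.001,  0.001,  0.   , -0.   , -0.001,  0.001]), 'tau': array([-0.0000e+00, -6.2545e+01,  4.9000e-02, -3.9160e+01,  1.6000e-02,
        1.0000e-02,  0.0000e+00]), 'position': array([ 0.157, -0.604,  0.217]), 'ee_rot': array([ 0.992,  0.127, -0.   , -0.001]), 'ft_force': array([ 0.397,  0.563, -0.479]), 'torque': array([-0.01 , -0.005,  0.017]), 'grasp_force': np.float64(0.0), 'grip_width': np.float64(1.002)}
top [0.388 0.087 1.299]
tester [(0.83, [0.549, -0.267, 0.186], [490.0, 198.0])]
short_foot [(0.66, [0.549, -0.267, 0.189], [491.0, 197.0])]
front_edge [(0.72, [0.549, -0.265, 0.191], [490.0, 198.0])]
shim [(0.88, [0.217, 0.42, 0.007], [156.0, 358.0]), (0.78, [0.656, 0.245, 0.013], [238.0, 160.0]), (0.59, [0.574, 0.452, 0.007], [146.0, 196.0])]
shim_tip [(0.98, [0.648, 0.248, 0.01], [237.0, 164.0]), (0.79, [0.567, 0.446, 0.01], [148.0, 199.0]), (0.74, [0.22, 0.421, 0.012], [155.0, 357.0])]
shim_butt [(0.81, [0.564, 0.449, 0.012], [146.0, 200.
[... 639 characters left out ...]
4, 0.261, 0.015], [216.0, 267.0]), (0.56, [0.566, 0.451, 0.013], [165.0, 348.0])]
shim_tip [(0.89, [0.565, 0.454, 0.01], [164.0, 350.0]), (0.66, [0.649, 0.259, 0.01], [215.0, 267.0]), (0.64, [0.25, 0.409, 0.016], [299.0, 445.0])]
shim_butt [(0.9, [0.561, 0.449, 0.013], [167.0, 349.0]), (0.89, [0.65, 0.261, 0.011], [214.0, 266.0]), (0.65, [0.252, 0.403, 0.016], [301.0, 442.0])]
strip [(0.57, [0.535, 0.237, 0.013], [258.0, 288.0]), (0.46, [0.42, 0.24, 0.005], [296.0, 323.0])]
wrench [(0.65, [0.421, 0.24, 0.005], [296.0, 322.0])]
pulley [(0.84, [0.761, -0.002, 0.027], [266.0, 179.0])]
solenoid [(0.9, [0.331, 0.254, 0.045], [325.0, 344.0])]
bearing [(0.73, [0.372, 0.046, 0.015], [375.0, 275.0])]
```

View pics/top0.png

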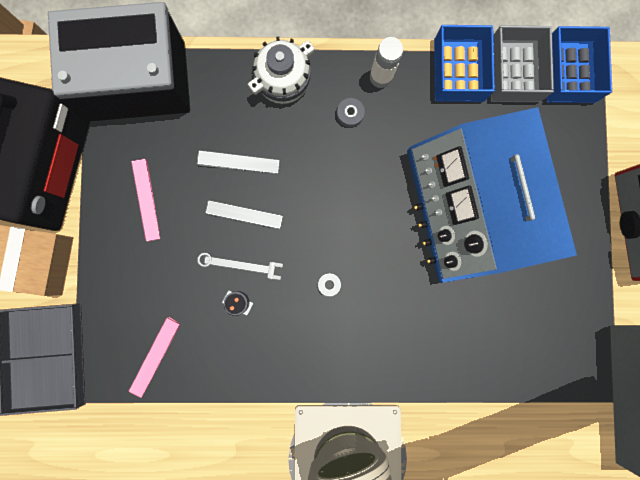

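View pics/side0.png

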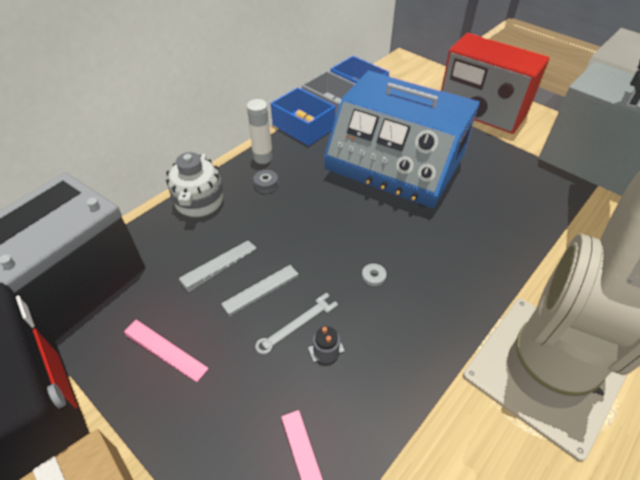

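Seen so far (top view): the tester is at (490,198) with its front facing image left. Its front-left corner is near (410,150). Shim candidates are grey bars at (238,162) and (244,214) and pink bars at (146,200) and (155,357). The pink ones are excluded. Of the grey ones, the tapered bar should be (238,162), and I'll check that by depth profile and one crop.

```bash
python3 - <<'E'
from h import *
ps=[camera("top"),camera("side")]
for p in ps:
    C=cloud(p)
    bench=C[(np.abs(C[...,0]-.47)<.02)&(np.abs(C[...,1]-.1)<.03)&(p["depth"]>0)][:,2]; print("bench z",bench.mean().round(4),bench.std().round(4))
    for q in("shim","strip"):
        for d in boxes_of(q,p)[:3]:
            pos=d["position"]
            if abs(pos[1]-.245)>.05 or pos[0]<.48: continue
            m=(np.hypot(C[...,0]-pos[0],C[...,1]-pos[1])<.12)&(p["img"].min(-1)>110)&(p["depth"]>0)&(np.abs(C[...,0]-pos[0])<.05)
            X=C[m]; r=cv2.minAreaRect(X[:,:2].astype(np.float32)); 
            b=cv2.boxPoints(r); e=[b[1]-b[0],b[2]-b[1]]; e=max(e,key=np.linalg.norm); e=e/np.linalg.norm(e); e=e if e[1]>0 else -e
            s=(X[:,:2]-r[0])@e
            hz=[np.round(np.median(X[(s>a)&(s<a+.03),2])*1000,1) for a in np.arange(-.09,.09,.03)]
            print(q,np.round(r[0],4),np.round(r[1],4),"axis",np.round(e,3),"z along axis mm",hz)
p=ps[1]; cv2.imwrite("pics/crop.png",cv2.cvtColor(cv2.resize(p["img"][225:325,160:320],None,fx=5,fy=5,interpolation=2),cv2.COLOR_RGB2BGR))
# tester top edges from top camera
p=ps[0];C=cloud(p);im=p["img"].astype(int)
m=(C[...,2]>.03)&(C[...,0]>.38)&(C[...,0]<.80)&(C[...,1]<-.08)&(C[...,1]>-.5)&(p["depth"]>0)
t=m&(np.abs(C[...,2]-.19)<.006)
X=C[t]; r=cv2.minAreaRect(X[:,:2].astype(np.float32)); print("top face",r,np.round(cv2.boxPoints(r),4).tolist(),X[:,2].mean())
E
```

```text
bench z -0.0 0.0027
shim [0.6542 0.2481] [0.1871 0.0359] axis [0.11  0.994] z along axis mm [np.float64(3.5), np.float64(6.9), np.float64(9.7), np.float64(12.9), np.float64(15.9), np.float64(19.0)]
strip [0.5355 0.2327] [0.1731 0.0338] axis [0.203 0.979] z along axis mm [np.float64(11.0), np.float64(11.3), np.float64(11.1), np.float64(11.1), np.float64(11.4), np.float64(10.9)]
bench z 0.0008 0.0014
shim [0.66   0.2441] [0.1833 0.0524] axis [0.091 0.996] z along axis mm [np.float64(4.4), np.float64(7.2), np.float64(9.9), np.float64(13.1), np.float64(15.7), np.float64(18.5)]
strip [0.5372 0.2286] [0.1768 0.0429] axis [0.201 0.98 ] z along axis mm [np.float64(11.6), np.float64(11.5), np.float64(11.9), np.float64(12.1), np.float64(11.8), np.float64(11.5)]
top face ((0.5642903447151184, -0.30790936946868896), (0.3010515570640564, 0.18810345232486725), 12.676800727844238) [[0.3968000113964081, -0.2492000013589859], [0.43810001015663147, -0.4327000081539154], [0.7318000197410583, -0.36660000681877136], [0.690500020980835, -0.18310000002384186]] 0.18922202601211208
```

View pics/crop.png

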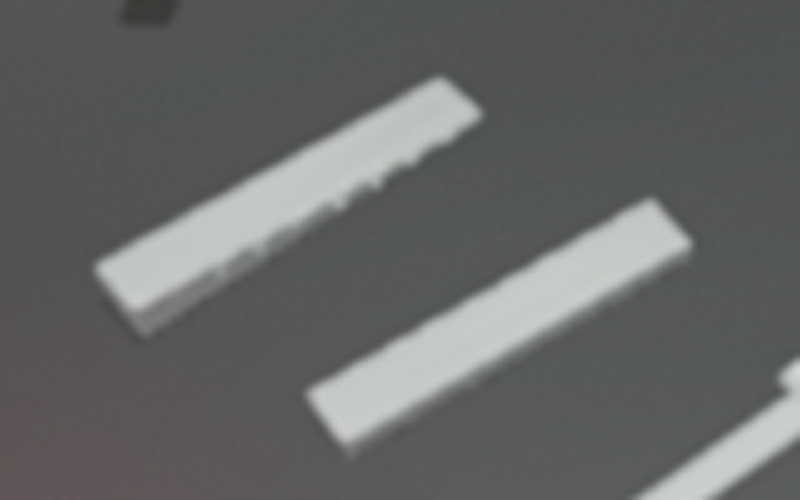

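The grey bar at (238,162) is the shim: its height rises evenly from 3.5 to 19 mm, with the thin end toward the tester. The bar at (244,214) is flat at 12 mm, so it is the strip. The crop agrees: the upper-left bar tapers and the lower-right one is parallel. Next I'll refine the tester's pose.

```bash
cat >> h.py <<'E'
def go(target,yaw=None,o=None):
    "fractions of full scale to reach world target / tool-x yaw (deg) from the measured pose"
    from scipy.spatial.transform import Rotation as Ro
    o=o or manip.get_obs(); R=Ro.from_quat(o["ee_rot"]).as_matrix()
    d=R.T@(np.array(target)-o["position"])/.15
    y0=np.degrees(np.arctan2(R[1,0],R[0,0])); s=0 if yaw is None else -((yaw-y0+180)%360-180)/30
    print("pos",np.round(o["position"],4),"yaw",round(y0,1),"F",np.round(o["ft_force"],1),"grip",round(float(o["grip_width"]),2),round(float(o["grasp_force"]),1),"t",round(float(o["clock"]),2),"| deltas",np.round(d,3),"spin",round(s,3))
E
python3 - <<'E'
from h import *
def line(P,ax):  # robust line
    v=cv2.fitLine(P.astype(np.float32),cv2.DIST_HUBER,0,.001,.001).ravel(); return v
for n in("top","side"):
    p=camera(n);C=cloud(p);D=p["depth"]>0
    box=D&(C[...,0]>.36)&(C[...,0]<.82)&(C[...,1]<-.07)&(C[...,1]>-.5)
    ex=np.array([.2195,-.9756]);ey=np.array([.9756,.2195]);o=np.array([.5587,-.2826])
    a=(C[...,:2]-o)@ex; b=(C[...,:2]-o)@ey; z=C[...,2]
    # front face band (avoid posts)
    m=box&(z>.035)&(z<.07)&(a<-.08)&(a>-.16)
    if m.sum()>30:
        v=line(C[m][:,:2],0); print(n,"front: n",m.sum(),"a",np.percentile(a[m],[10,50,90]).round(4),"b",np.percentile(b[m],[1,50,99]).round(3),"dir",np.degrees(np.arctan2(v[1],v[0])).round(2))
    m=box&(np.abs(z-.19)<.006)
    for c in np.arange(-.03,.12,.03):
        k=m&(np.abs(a-c)<.01); print(" top strip a",c.round(2),"b range",np.percentile(b[k],[1,99]).round(4))
    for c in np.arange(-.13,.14,.065):
        k=m&(np.abs(b-c)<.01); print(" top strip b",c.round(3),"a range",np.percentile(a[k],[2,99]).round(4))
go([.36,-.35,.33],60)
E
```

```text
top front: n 613 a [-0.1326 -0.1222 -0.1211] b [-0.147 -0.019  0.145] dir 12.93
 top strip a -0.03 b range [-0.1477  0.1456]
 top strip a 0.0 b range [-0.1476  0.1462]
 top strip a 0.03 b range [-0.1473  0.1464]
 top strip a 0.06 b range [-0.1478  0.1471]
 top strip a 0.09 b range [-0.1474  0.1466]
 top strip b -0.13 a range [-0.041   0.1166]
 top strip b -0.065 a range [-0.0407  0.1169]
 top strip b 0.0 a range [-0.0492  0.1163]
 top strip b 0.065 a range [-0.0448  0.1162]
 top strip b 0.13 a range [-0.0414  0.1156]
side front: n 1271 a [-0.127  -0.1221 -0.1197] b [-0.152 -0.018  0.143] dir 12.85
 top strip a -0.03 b range [-0.1503  0.1438]
 top strip a 0.0 b range [-0.1497  0.1451]
 top strip a 0.03 b range [-0.15    0.1453]
 top strip a 0.06 b range [-0.1503  0.1446]
 top strip a 0.09 b range [-0.15    0.1446]
 top strip b -0.13 a range [-0.0436  0.1175]
 top strip b -0.065 a range [-0.0438  0.1172]
 top strip b 0.0 a range [-0.0509  0.1166]
 top strip b 0.065 a range [-0.0544  0.1165]
 top strip b 0.13 a range [-0.0435  0.1147]
pos [ 0.1575 -0.6048  0.2182] yaw 14.6 F [-0.  -0.6 -0.4] grip 1.0 0.0 t 1.6 | deltas [ 1.734 -1.304 -0.745] spin -1.513
```

carry_out(deltas=[[0,0,-0.4,0,1],[0.2,-0.2,-0.75,-0.3,1],[0.6,-0.4,-0.75,-0.65,1],[0.9,-0.6,-0.75,-1,1],[0.9,-0.65,-0.75,-1,1]])

```text
clock: 2.22
position: [0.2679, -0.473, 0.3314]
ee_rot: [0.923, 0.384, 0.001, 0.0]
ft_force: [-0.5, -0.4, 0.1]
grip_width: 1.003
grasp_force: 0.0
```

```bash
python3 -c "
from h import *
go([.40,-.22,.33],85)"
```

```text
pos [ 0.2679 -0.473   0.3314] yaw 45.2 F [-0.5 -0.4  0.1] grip 1.0 0.0 t 2.23 | deltas [ 1.817 -0.564  0.011] spin -1.327
```

carry_out(deltas=[[0.4,-0.1,0,-0.35,1],[0.75,-0.2,0,-0.7,1],[1,-0.3,0,-1,1],[1,-0.3,0,-1,1]])

```text
clock: 2.72
position: [0.3401, -0.337, 0.3313]
ee_rot: [0.794, 0.608, 0.0, 0.001]
ft_force: [-0.1, -0.9, -1.1]
grip_width: 0.999
grasp_force: 0.0
```

```bash
python3 -c "
from h import *
go([.54,-.1,.30],84.3);go([.56,.1,.28],84.3)"
```

```text
pos [ 0.3401 -0.337   0.3313] yaw 74.9 F [-0.1 -0.9 -1.1] grip 1.0 0.0 t 2.73 | deltas [1.873 0.874 0.208] spin -0.314
pos [ 0.3401 -0.337   0.3313] yaw 74.9 F [-0.1 -0.9 -1.1] grip 1.0 0.0 t 2.73 | deltas [3.195 0.655 0.341] spin -0.314
```

carry_out(deltas=[[0.4,0.15,0,-0.15,1],[0.8,0.3,0,-0.31,1],[1,0.4,0,-0.31,1],[1,0.4,0,-0.31,1]])

```text
clock: 3.22
position: [0.4376, -0.2093, 0.3306]
ee_rot: [0.743, 0.669, 0.0, -0.0]
ft_force: [-0.5, -0.7, 0.8]
grip_width: 1.002
grasp_force: 0.0
```

carry_out(deltas=[[0.4,0.15,0,0,1],[0.8,0.3,0,0,1],[1,0.45,0.1,0,1],[1,0.5,0.2,0,1]])

```text
clock: 3.72
position: [0.5279, -0.0687, 0.3]
ee_rot: [0.744, 0.669, 0.0, -0.0]
ft_force: [-0.6, -0.2, 0.8]
grip_width: 1.003
grasp_force: 0.0
```

carry_out(deltas=[[0.4,0.15,0,0,1],[0.8,0.3,0,0,1],[1,0.5,0.2,0,1],[1,0.5,0.2,0,1]])

```text
clock: 4.22
position: [0.6177, 0.0712, 0.2661]
ee_rot: [0.744, 0.668, -0.002, -0.002]
ft_force: [-0.8, -0.1, 0.5]
grip_width: 1.001
grasp_force: 0.0
```

```bash
python3 -c "
from h import *
go([.658,.20,.23],84.3)
p=camera('wrist');save(p,'w1.png');print([(round(d['conf'],2),np.round(d['position'],3)) for d in boxes_of('shim',p)])"
```

```text
pos [0.6177 0.0712 0.2661] yaw 83.9 F [-0.8 -0.1  0.5] grip 1.0 0.0 t 4.22 | deltas [0.883 0.177 0.239] spin -0.014
[(0.67, array([0.647, 0.216, 0.014])), (0.55, array([0.42 , 0.219, 0.006]))]
```

carry_out(deltas=[[0.4,0.08,0.1,0,1],[0.8,0.16,0.2,0,1],[0.88,0.18,0.24,-0.01,1],[0.88,0.18,0.24,-0.01,1]])

```text
clock: 4.82
position: [0.6588, 0.1988, 0.2349]
ee_rot: [0.742, 0.67, -0.0, 0.001]
ft_force: [-0.5, -1.1, 0.2]
grip_width: 0.996
grasp_force: 0.0
```

```bash
cat > shim.py <<'E'
from h import *
def shim(p,guess,r=.14,thr=110,zlo=.0015,zhi=.03):
    C=cloud(p); ds=boxes_of("shim",p); ds=[d for d in ds if np.hypot(*(d["position"][:2]-np.array(guess)))<.09]
    if not ds: print("no shim"); return
    reg=None
    for d in outline_of("shim",p):
        k=d["region"]&(p["depth"]>0)
        if k.sum()>50 and np.hypot(*(np.median(C[k][:,:2],0)-guess))<.09: reg=k;break
    if reg is None: print("no outline"); return
    reg=reg&(p["img"].min(-1)>thr)
    X=C[reg]; rct=cv2.minAreaRect(X[:,:2].astype(np.float32)); b=cv2.boxPoints(rct)
    e=max([b[1]-b[0],b[2]-b[1]],key=np.linalg.norm); e/=np.linalg.norm(e)
    if e[1]<0:e=-e
    s=(X[:,:2]-rct[0])@e; k=np.polyfit(s,X[:,2],1)
    v=cv2.fitLine(X[:,:2].astype(np.float32),cv2.DIST_L2,0,.001,.001).ravel(); v=v if v[1]>0 else -v
    print("centre",np.round(rct[0],4),"size",np.round(rct[1],4),"yaw",np.degrees(np.arctan2(e[1],e[0])).round(2),np.degrees(np.arctan2(v[1],v[0])).round(2),"z mid, slope",np.round(k[::-1],4),"span",np.percentile(s,[1,99]).round(4))
E
python3 - <<'E'
from shim import *
for n in("wrist","top","side"): 
    p=camera(n); print(n); shim(p,[.656,.247])
    if n=="wrist": save(p,"w2.png")
go([.66,.28,.12],84.0)
E
```

```text
wrist
centre [0.6521 0.2462] size [0.1806 0.0296] yaw 84.49 84.83 z mid, slope [0.0125 0.1004] span [-0.087   0.0888]
top
centre [0.6584 0.2857] size [0.1012 0.0351] yaw 84.06 78.45 z mid, slope [0.0148 0.0915] span [-0.0473  0.0484]
side
centre [0.6576 0.2456] size [0.1807 0.0477] yaw 84.65 85.99 z mid, slope [0.011  0.0824] span [-0.0874  0.0896]
pos [0.6586 0.1996 0.2351] yaw 84.2 F [ 0.6 -0.2 -1.1] grip 1.0 0.0 t 5.28 | deltas [ 0.534 -0.046  0.767] spin 0.005
```

View pics/w2.png

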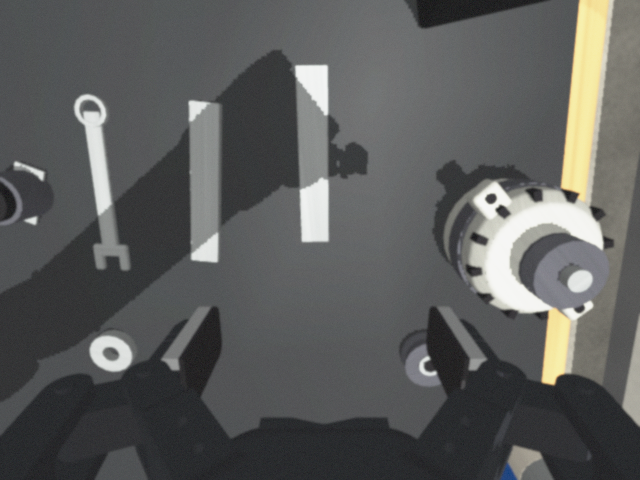

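The wrist view shows the shim (312,153), the strip (205,181) and the alternator at right (535,250), well clear of the fingers. I'll grasp 45 mm toward the butt from the shim's middle.

```bash
python3 -c "
from h import *
go([.657,.291,.07],84.5)"
```

```text
pos [0.6586 0.1996 0.2351] yaw 84.2 F [ 0.6 -0.2 -1.1] grip 1.0 0.0 t 5.28 | deltas [ 0.605 -0.073  1.1  ] spin -0.012
```

carry_out(deltas=[[0.4,-0.05,0.2,0,1],[0.605,-0.073,0.5,-0.01,1],[0.605,-0.073,0.8,-0.01,1],[0.605,-0.073,1,-0.01,1],[0.605,-0.073,1,-0.01,1]])

```text
clock: 5.9
position: [0.6554, 0.2907, 0.0821]
ee_rot: [0.74, 0.672, -0.002, -0.001]
ft_force: [0.1, -0.1, 0.5]
grip_width: 0.997
grasp_force: 0.0
```

```bash
python3 -c "
from h import *
go([.657,.291,.022],84.5)"
```

```text
pos [0.6554 0.2907 0.0821] yaw 84.5 F [ 0.1 -0.1  0.5] grip 1.0 0.0 t 5.9 | deltas [0.004 0.012 0.401] spin 0.0
```

carry_out(deltas=[[0,0.008,0.2,0,1],[0,0.008,0.38,0,1],[0,0.008,0.385,0,1],[0,0.008,0.385,0,0],[0,0.008,0.385,0,-0.4],[0,0.008,0.385,0,-0.6],[0,0.008,0.385,0,-0.8],[0,0.008,0.385,0,-0.8],[0,0.008,0.385,0,-0.8]], force=50)

```text
clock: 7.02
position: [0.6579, 0.2916, 0.0269]
ee_rot: [0.74, 0.672, -0.0, 0.0]
ft_force: [-0.0, 0.1, -1.1]
grip_width: 0.097
grasp_force: 0.0
```

```bash
python3 -c "
from shim import *
a=np.radians(102.75);foot=np.array([.6504,-.1732]);u=np.array([np.cos(a),np.sin(a)])
# start pose: tip 60 mm before the foot axis; grasp 135 mm behind tip
for gap in (.15,.06,.01,-.005): print(gap,foot+u*(gap+.135))
go([*(foot+u*(.15+.135)),.025],102.75)"
```

```text
0.15 [0.58750123 0.10477256]
0.06 [0.607364   0.01699175]
0.01 [ 0.61839887 -0.03177536]
-0.005 [ 0.62170933 -0.0464055 ]
pos [0.6579 0.2916 0.0269] yaw 84.5 F [-0.   0.1 -1.1] grip 0.1 0.0 t 7.03 | deltas [-1.285 -0.348  0.013] spin -0.608
```

```bash
python3 -c "
from shim import *
p=camera('wrist');save(p,'w3.png');shim(p,[.655,.247]); p=camera('side');shim(p,[.655,.247])"
```

```text
centre [0.6562 0.2667] size [0.1409 0.033 ] yaw 87.8 85.11 z mid, slope [0.0145 0.0868] span [-0.0666  0.0699]
centre [0.6535 0.2463] size [0.1813 0.0403] yaw 86.2 86.47 z mid, slope [0.0111 0.0841] span [-0.087   0.0896]
```

View pics/w3.png

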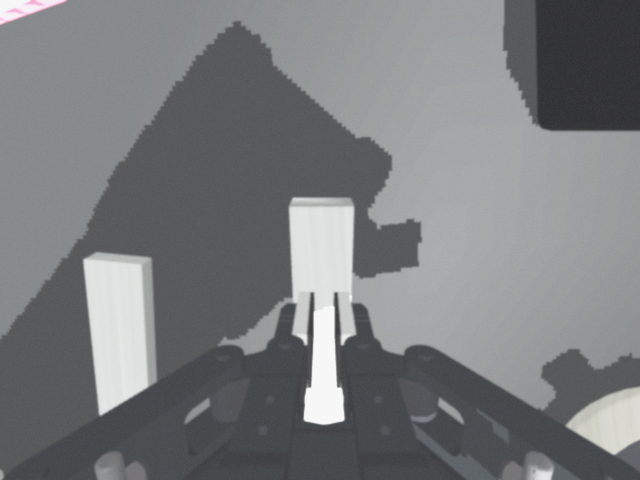

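The grasp missed: the wrist picture shows the fingers (325,300) closed above the shim's top face, with the shim (322,245) unmoved beneath them. I'll raise, open to about 45 mm, and descend feeling for the bench.

carry_out(deltas=[[0,0,-0.1,0,-0.8],[0,0,-0.25,0,0.1],[0,0,-0.25,0,0.1],[0,0,-0.25,0,0.1],[0,0,-0.25,0,0.1]])

```text
clock: 7.95
position: [0.6577, 0.2913, 0.064]
ee_rot: [0.74, 0.672, -0.0, -0.0]
ft_force: [-0.3, 0.2, 1.0]
grip_width: 0.553
grasp_force: 0.0
```

```bash
python3 -c "
from shim import *
p=camera('wrist');save(p,'w4.png');shim(p,[.655,.247]);C=cloud(p)
m=(p['depth']>0)&(C[...,2]>.03)
o=manip.get_obs();P=C[m&(np.hypot(C[...,0]-o['position'][0],C[...,1]-o['position'][1])<.06)&(C[...,2]<.1)]
print('lowest finger z',np.percentile(P[:,2],[0,.5,1,2,5]))
go([.657,.291,.022],84.5)"
```

```text
centre [0.6514 0.2466] size [0.1804 0.0314] yaw 84.62 84.62 z mid, slope [0.0124 0.0939] span [-0.0855  0.0899]
lowest finger z [0.079355   0.08014821 0.08067166 0.08147527 0.08331827]
pos [0.6577 0.2915 0.064 ] yaw 84.5 F [ 0.8 -0.2  0.2] grip 0.55 0.0 t 8.1 | deltas [-0.003 -0.004  0.28 ] spin 0.0
```

View pics/w4.png

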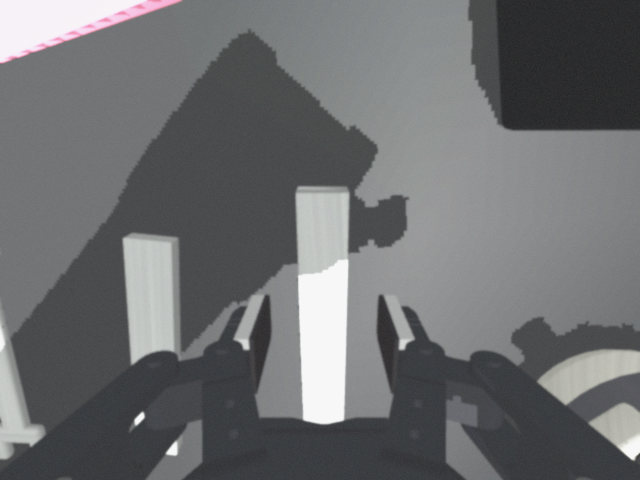

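```bash
python3 -c "
from h import *
p=camera('wrist');C=cloud(p)
for u,v in ((262,300),(250,320),(245,345),(262,340),(385,300),(400,335),(225,370),(320,440)): print(u,v,p['depth'][v,u].round(4),C[v,u].round(4))
for z in(.044,.05,.064,.08): print(z,[np.round(pix(p,[.6577+s*.023*.995,.2915-s*.023*.096,z])) for s in(-1,1)])
"
```

```text
262 300 0.1452 [0.6332 0.3053 0.0887]
250 320 0.129 [0.6318 0.3059 0.1055]
245 345 0.119 [0.6319 0.303  0.1169]
262 340 0.1354 [0.634  0.2951 0.1022]
385 300 0.1443 [0.6833 0.3009 0.0895]
400 335 0.1204 [0.6842 0.3004 0.1147]
225 370 0.1004 [0.6308 0.3071 0.1352]
320 440 0.0796 [0.6576 0.3029 0.1575]
0.044 [array([282., 281.]), array([367., 281.])]
0.05 [array([281., 286.]), array([368., 286.])]
0.064 [array([277., 298.]), array([372., 298.])]
0.08 [array([273., 314.]), array([377., 314.])]
```

carry_out(deltas=[[0,0,0.15,0,0.1],[0,0,0.25,0,0.1],[0,0,0.25,0,0.1]])

```text
clock: 8.52
position: [0.6567, 0.2909, 0.0244]
ee_rot: [0.74, 0.672, -0.002, -0.001]
ft_force: [-0.4, 1.0, 0.9]
grip_width: 0.551
grasp_force: 0.0
```

```bash
cat > tip.py <<'E'
from h import *
p=camera('wrist');C=cloud(p);o=manip.get_obs();P=C[(p['depth']>0)&(p['depth']<.16)&(p['img'].max(-1)<255)]
D=p['depth']
for u in (250,256,262,268,380,386,392): 
    col=[(v,D[v,u].round(3),C[v,u,2].round(3)) for v in range(280,345,8)]
    print(u,col)
go([.657,.291,.022],84.5)
print(np.round(-np.array(p['R']).T@p['t'],4), np.round(o['joint_pos'],3))
E
python3 tip.py
```

```text
250 [(280, np.float32(0.193), np.float64(0.002)), (288, np.float32(0.196), np.float64(0.002)), (296, np.float32(0.197), np.float64(0.002)), (304, np.float32(0.141), np.float64(0.053)), (312, np.float32(0.135), np.float64(0.06)), (320, np.float32(0.129), np.float64(0.066)), (328, np.float32(0.125), np.float64(0.071)), (336, np.float32(0.12), np.float64(0.076)), (344, np.float32(0.118), np.float64(0.078))]
256 [(280, np.float32(0.195), np.float64(0.001)), (288, np.float32(0.197), np.float64(0.0)), (296, np.float32(0.148), np.float64(0.046)), (304, np.float32(0.142), np.float64(0.052)), (312, np.float32(0.134), np.float64(0.06)), (320, np.float32(0.13), np.float64(0.065)), (328, np.float32(0.125), np.float64(0.071)), (336, np.float32(0.124), np.float64(0.072)), (344, np.float32(0.123), np.float64(0.074))]
262 [(280, np.float32(0.195), np.float64(0.001)), (288, np.float32(0.196), np.float64(0.002)), (296, np.float32(0.149), np.float64(0.045)), (304, np.float32(0.141), np.float64(0.054)), (312, np.float32(0.137), np.float64(0.058)), (320, np.float32(0.135), np.float64(0.061)), (328, np.fl
[... 1248 characters left out ...]
(0.063)), (336, np.float32(0.133), np.float64(0.064)), (344, np.float32(0.133), np.float64(0.065))]
392 [(280, np.float32(0.196), np.float64(-0.001)), (288, np.float32(0.196), np.float64(0.001)), (296, np.float32(0.147), np.float64(0.047)), (304, np.float32(0.142), np.float64(0.052)), (312, np.float32(0.135), np.float64(0.059)), (320, np.float32(0.13), np.float64(0.065)), (328, np.float32(0.124), np.float64(0.071)), (336, np.float32(0.122), np.float64(0.074)), (344, np.float32(0.121), np.float64(0.075))]
pos [0.6573 0.2913 0.0258] yaw 84.5 F [-0.2  0.4  0.2] grip 0.55 0.0 t 8.57 | deltas [-0.002 -0.002  0.025] spin 0.0
[0.6642 0.3683 0.1804] [-0.04   0.793 -0.694  1.334  0.512  1.196 -0.869]
```

carry_out(deltas=[[0,0,0.05,0,0.1],[0,0,0.1,0,0.1],[0,0,0.13,0,0.1],[0,0,0.13,0,0.1]])

```text
clock: 9.07
position: [0.6577, 0.2915, 0.007]
ee_rot: [0.74, 0.672, -0.0, -0.0]
ft_force: [-0.3, -0.0, 1.0]
grip_width: 0.549
grasp_force: 0.0
```

```bash
python3 tip.py | grep -E "^(256|386|pos)"
```

```text
256 [(280, np.float32(0.177), np.float64(0.0)), (288, np.float32(0.176), np.float64(0.002)), (296, np.float32(0.149), np.float64(0.028)), (304, np.float32(0.142), np.float64(0.035)), (312, np.float32(0.135), np.float64(0.042)), (320, np.float32(0.129), np.float64(0.049)), (328, np.float32(0.125), np.float64(0.053)), (336, np.float32(0.124), np.float64(0.055)), (344, np.float32(0.123), np.float64(0.056))]
386 [(280, np.float32(0.175), np.float64(0.002)), (288, np.float32(0.178), np.float64(0.001)), (296, np.float32(0.148), np.float64(0.028)), (304, np.float32(0.142), np.float64(0.035)), (312, np.float32(0.135), np.float64(0.043)), (320, np.float32(0.134), np.float64(0.044)), (328, np.float32(0.133), np.float64(0.046)), (336, np.float32(0.133), np.float64(0.047)), (344, np.float32(0.132), np.float64(0.048))]
pos [0.6579 0.2916 0.0073] yaw 84.5 F [0.1 0.7 0.5] grip 0.55 0.0 t 9.12 | deltas [-0.005 -0.005 -0.098] spin 0.0
```

There's no bench contact at a reported TCP of 7 mm, and the camera puts the fingertips at about 26 mm. So the fingertips really sit about 20 mm behind the reported TCP, and I'll go by the measured offset.

carry_out(deltas=[[0,0,0.04,0,0.1],[0,0,0.08,0,0.1],[0,0,0.12,0,0.1],[0,0,0.12,0,0.1]])

```text
clock: 9.62
position: [0.6575, 0.2914, -0.0114]
ee_rot: [0.74, 0.672, -0.001, -0.0]
ft_force: [-0.7, -0.2, 1.3]
grip_width: 0.549
grasp_force: 0.0
```

```bash
python3 tip.py | grep -E "^(256|386|pos)"
```

```text
256 [(280, np.float32(0.156), np.float64(0.001)), (288, np.float32(0.157), np.float64(0.001)), (296, np.float32(0.147), np.float64(0.011)), (304, np.float32(0.14), np.float64(0.018)), (312, np.float32(0.136), np.float64(0.023)), (320, np.float32(0.13), np.float64(0.029)), (328, np.float32(0.123), np.float64(0.036)), (336, np.float32(0.123), np.float64(0.037)), (344, np.float32(0.123), np.float64(0.038))]
386 [(280, np.float32(0.156), np.float64(0.001)), (288, np.float32(0.156), np.float64(0.002)), (296, np.float32(0.148), np.float64(0.011)), (304, np.float32(0.142), np.float64(0.017)), (312, np.float32(0.135), np.float64(0.024)), (320, np.float32(0.133), np.float64(0.027)), (328, np.float32(0.133), np.float64(0.027)), (336, np.float32(0.133), np.float64(0.029)), (344, np.float32(0.133), np.float64(0.029))]
pos [ 0.6577  0.2915 -0.0109] yaw 84.5 F [0.8 0.1 0.2] grip 0.55 0.0 t 9.68 | deltas [-0.004 -0.005 -0.22 ] spin 0.0
```

carry_out(deltas=[[0,0,0.01,0,-0.3],[0,0,0.01,0,-0.5],[0,0,0.01,0,-0.7],[0,0,0.01,0,-0.8],[0,0,0.01,0,-0.8]], force=50)

```text
clock: 10.3
position: [0.6581, 0.2918, -0.0117]
ee_rot: [0.74, 0.672, 0.0, 0.0]
ft_force: [-0.9, 0.1, 3.7]
grip_width: 0.339
grasp_force: 50.9
```

```bash
python3 tip.py | grep -E "^(262|386|pos)"; python3 -c "
from h import *
go([.5875,.1048,-.009],102.75)"
```

```text
262 [(280, np.float32(0.156), np.float64(0.001)), (288, np.float32(0.156), np.float64(0.001)), (296, np.float32(0.156), np.float64(0.002)), (304, np.float32(0.149), np.float64(0.01)), (312, np.float32(0.143), np.float64(0.017)), (320, np.float32(0.138), np.float64(0.022)), (328, np.float32(0.131), np.float64(0.029)), (336, np.float32(0.117), np.float64(0.042)), (344, np.float32(0.113), np.float64(0.046))]
386 [(280, np.float32(0.157), np.float64(-0.0)), (288, np.float32(0.157), np.float64(0.001)), (296, np.float32(0.157), np.float64(0.002)), (304, np.float32(0.16), np.float64(0.001)), (312, np.float32(0.143), np.float64(0.016)), (320, np.float32(0.137), np.float64(0.023)), (328, np.float32(0.132), np.float64(0.028)), (336, np.float32(0.116), np.float64(0.043)), (344, np.float32(0.114), np.float64(0.046))]
pos [ 0.6581  0.2918 -0.0117] yaw 84.5 F [0.3 0.7 4.7] grip 0.34 50.9 t 10.35 | deltas [-0.006 -0.006 -0.225] spin 0.0
pos [ 0.6581  0.2918 -0.0117] yaw 84.5 F [0.3 0.7 4.7] grip 0.34 50.9 t 10.35 | deltas [-1.286 -0.349 -0.019] spin -0.608
```

```bash
python3 -c "
from h import *
go([.642,.155,-.009],93)"
```

```text
pos [ 0.6581  0.2918 -0.0117] yaw 84.5 F [0.3 0.7 4.7] grip 0.34 50.9 t 10.35 | deltas [-0.918 -0.019 -0.018] spin -0.283
```

carry_out(deltas=[[0,0,-0.015,0,-0.8],[-0.1,0,-0.015,-0.03,-0.8],[-0.25,0,-0.015,-0.07,-0.8],[-0.4,-0.01,-0.015,-0.12,-0.8],[-0.55,-0.01,-0.015,-0.18,-0.8],[-0.7,-0.02,-0.015,-0.23,-0.8],[-0.85,-0.02,-0.015,-0.28,-0.8],[-0.92,-0.02,-0.015,-0.28,-0.8],[-0.92,-0.02,-0.015,-0.28,-0.8]])

```text
clock: 11.48
position: [0.6416, 0.153, -0.0101]
ee_rot: [0.69, 0.724, -0.0, 0.0]
ft_force: [-0.0, 0.5, -4.1]
grip_width: 0.34
grasp_force: 50.0
```

```bash
python3 -c "
from h import *
go([.608,.017,-.009],102.75)"
```

```text
pos [ 0.6416  0.153  -0.0101] yaw 92.8 F [-0.   0.5 -4.1] grip 0.34 50.0 t 11.47 | deltas [-0.895 -0.268 -0.007] spin -0.332
```

carry_out(deltas=[[-0.1,-0.03,0,-0.04,-0.8],[-0.25,-0.07,0,-0.1,-0.8],[-0.4,-0.12,0,-0.16,-0.8],[-0.55,-0.17,0,-0.22,-0.8],[-0.7,-0.21,0,-0.28,-0.8],[-0.82,-0.25,0,-0.33,-0.8],[-0.89,-0.27,0,-0.33,-0.8],[-0.89,-0.27,0,-0.33,-0.8]])

```text
clock: 12.48
position: [0.6081, 0.0191, -0.0098]
ee_rot: [0.624, 0.781, 0.0, 0.0]
ft_force: [-0.2, -0.4, -3.2]
grip_width: 0.338
grasp_force: 50.1
```

```bash
python3 - <<'E'
from shim import *
a=np.radians(102.75);foot=np.array([.6504,-.1732]);u=np.array([np.cos(a),np.sin(a)])
for n in("side","top","wrist"):
    p=camera(n);print(n);shim(p,[.617,-.028])
    if n=="side": cv2.imwrite("pics/s2.png",cv2.cvtColor(cv2.resize(p["img"][100:260,290:450],None,fx=3.7,fy=3.7,interpolation=2),cv2.COLOR_RGB2BGR))
go([*(foot+u*.145),-.012],102.75)
E
```

```text
side
centre [ 0.5952 -0.0289] size [0.0733 0.1788] yaw 103.33 103.46 z mid, slope [0.0137 0.0895] span [-0.0875  0.0888]
top
centre [0.6005 0.0501] size [0.0278 0.0257] yaw 11.87 43.79 z mid, slope [0.0213 0.1075] span [-0.0139  0.0133]
wrist
centre [0.6095 0.0147] size [0.0361 0.1012] yaw 103.05 102.42 z mid, slope [0.0182 0.071 ] span [-0.0441  0.0502]
pos [ 0.608   0.0195 -0.0098] yaw 102.8 F [ 0.4  0.4 -4.5] grip 0.34 50.1 t 12.93 | deltas [-0.349 -0.008  0.015] spin 0.002
```

View pics/s2.png

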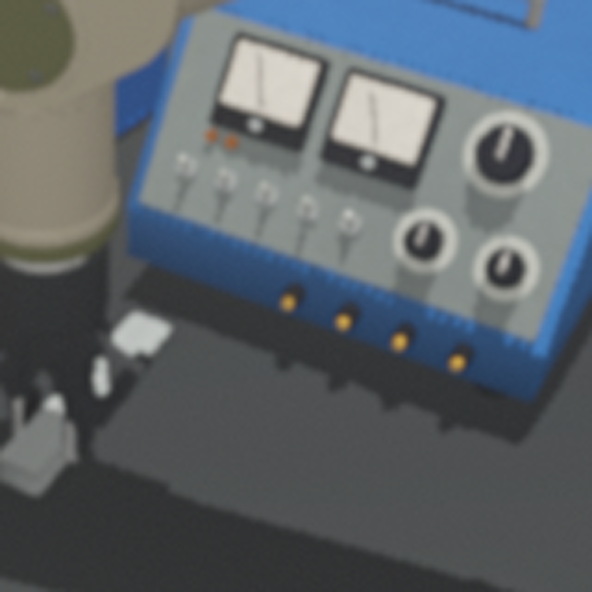

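The side crop shows the shim held in line with the tester's front-left corner, thin end (140,330) pointing at the foot. I'll set it down and slide it in until the tip has started under the foot.

carry_out(deltas=[[0,0,0.012,0,-0.8],[-0.05,0,0.012,0,-0.8],[-0.1,0,0.012,0,-0.8],[-0.15,-0.005,0.012,0,-0.8],[-0.2,-0.005,0.012,0,-0.8],[-0.25,-0.008,0.012,0,-0.8],[-0.3,-0.008,0.012,0,-0.8],[-0.33,-0.008,0.012,0,-0.8],[-0.35,-0.008,0.012,0,-0.8],[-0.365,-0.008,0.012,0,-0.8],[-0.365,-0.008,0.012,0,-0.8],[-0.365,-0.008,0.012,0,-0.8]])

```text
clock: 14.42
position: [0.6189, -0.0344, -0.0116]
ee_rot: [0.624, 0.782, -0.0, 0.0]
ft_force: [-1.1, -0.4, -4.4]
grip_width: 0.336
grasp_force: 50.1
```

```bash
cat > st.py <<'E'
from h import *
a=np.radians(102.75);foot=np.array([.6504,-.1732]);u=np.array([np.cos(a),np.sin(a)]);w=np.array([u[1],-u[0]])
F=[];
for i in range(3): camera("side"); o=manip.get_obs();F.append(o["ft_force"])
F=np.mean(F,0); d=o["position"][:2]-foot
print("dist to foot mm",(d@u*1000).round(1),"lat",(d@w*1000).round(1),"Fpush",(F[:2]@u).round(2),"Flat",(F[:2]@w).round(2),"Fz",F[2].round(2))
go([*(foot+u*(d@u)),o["position"][2]],102.75,o)
E
python3 st.py
```

```text
dist to foot mm 142.3 lat -0.1 Fpush 0.04 Flat -0.1 Fz -3.81
pos [ 0.6189 -0.0344 -0.0116] yaw 102.8 F [-0.   0.5 -3.7] grip 0.34 50.1 t 14.57 | deltas [-0.     0.001 -0.   ] spin 0.002
```

carry_out(deltas=[[0,0,0.007,0,-0.8],[0,0,0.007,0,-0.8],[0,0,0.007,0,-0.8]])

```text
clock: 14.95
position: [0.619, -0.0344, -0.0118]
ee_rot: [0.624, 0.782, -0.0, 0.0]
ft_force: [-4.9, -0.3, 6.0]
grip_width: 0.333
grasp_force: 51.3
```

```bash
python3 st.py
```

```text
dist to foot mm 142.3 lat -0.0 Fpush 0.79 Flat -5.0 Fz 5.99
pos [ 0.619  -0.0344 -0.0118] yaw 102.8 F [-5.5  0.3  6.1] grip 0.33 51.3 t 15.1 | deltas [-0.  0. -0.] spin 0.002
```

carry_out(deltas=[[0,0,0,0,-0.3],[0,0,0,0,0],[0,0,0,0,0.1],[0,0,-0.1,0,0.1],[0,0,-0.25,0,0.1],[-0.0,0,-0.35,0,0.1],[0.2,0,-0.35,0,-0.5],[0.4,0,-0.35,0,-1],[0.5,0,-0.35,0,-1],[0.5,0,-0.35,0,-1],[0.5,0,-0.35,0,-1]])

```text
clock: 16.48
position: [0.6028, 0.037, 0.0399]
ee_rot: [0.625, 0.781, -0.0, 0.0]
ft_force: [-0.6, 0.4, -0.2]
grip_width: -0.001
grasp_force: 0.0
```

```bash
python3 - <<'E'
from shim import *
for n in("wrist","side"):
    p=camera(n);print(n);shim(p,[.628,-.078])
    if n=="wrist": save(p,"w5.png")
E
python3 st.py
```

```text
wrist
no shim
side
centre [ 0.6167 -0.0565] size [0.0525 0.2226] yaw 113.0 104.38 z mid, slope [0.0135 0.0944] span [-0.1052  0.0668]
dist to foot mm 217.0 lat -0.2 Fpush -0.17 Flat -0.08 Fz -0.02
pos [0.6023 0.0384 0.0398] yaw 102.8 F [ 0.1  0.6 -0.3] grip 0.01 0.0 t 16.88 | deltas [-0.     0.001 -0.   ] spin 0.001
```

View pics/w5.png

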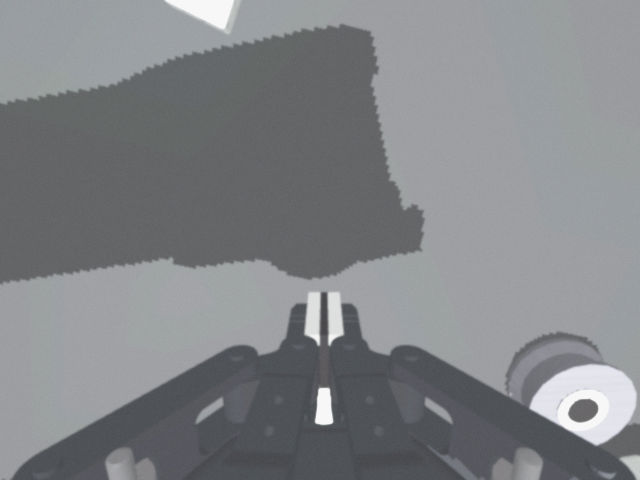

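The wrist view shows the closed fingers (324,320) centred behind the shim's butt, which is just visible at (323,405). I'll lower and then approach.

carry_out(deltas=[[0,0,0.15,0,-1],[0,0,0.28,0,-1],[0,0,0.32,0,-1],[0,0,0.32,0,-1]])

```text
clock: 17.38
position: [0.6019, 0.0388, -0.0089]
ee_rot: [0.624, 0.782, -0.0, -0.001]
ft_force: [-1.3, 0.1, 0.1]
grip_width: -0.0
grasp_force: 0.0
```

```bash
python3 st.py; python3 - <<'E'
from h import *
p=camera("wrist");C=cloud(p)
for u in(312,334): print([(v,C[v,u].round(3).tolist()) for v in range(284,320,6)])
E
```

```text
dist to foot mm 217.3 lat 0.3 Fpush 0.06 Flat -0.0 Fz -0.43
pos [ 0.6028  0.0388 -0.0076] yaw 102.8 F [-0.1  0.4 -0.7] grip 0.0 0.0 t 17.52 | deltas [ 0.    -0.002 -0.   ] spin 0.002
[(284, [0.595, 0.049, 0.001]), (290, [0.596, 0.046, 0.001]), (296, [0.595, 0.049, 0.014]), (302, [0.595, 0.049, 0.019]), (308, [0.596, 0.049, 0.024]), (314, [0.596, 0.049, 0.029])]
[(284, [0.605, 0.051, 0.002]), (290, [0.605, 0.048, 0.001]), (296, [0.604, 0.051, 0.014]), (302, [0.604, 0.051, 0.02]), (308, [0.604, 0.051, 0.025]), (314, [0.604, 0.051, 0.029])]
```

carry_out(deltas=[[0,0,0.025,0,-1],[-0.04,0,0.025,0,-1],[-0.08,0,0.025,0,-1],[-0.1,0,0.025,0,-1],[-0.115,0,0.025,0,-1],[-0.115,0,0.025,0,-1]])

```text
clock: 18.32
position: [0.6062, 0.0216, -0.0119]
ee_rot: [0.624, 0.781, -0.0, 0.0]
ft_force: [0.1, -0.2, -0.0]
grip_width: 0.003
grasp_force: 0.0
```

```bash
python3 st.py
```

```text
dist to foot mm 200.2 lat -0.1 Fpush 0.36 Flat 0.18 Fz -0.34
pos [ 0.6061  0.0221 -0.0119] yaw 102.8 F [ 0.1  0.8 -1. ] grip -0.0 0.0 t 18.48 | deltas [-0.     0.001  0.   ] spin 0.002
```

carry_out(deltas=[[-0.01,0,0,0,-1],[-0.02,0,0,0,-1],[-0.03,0,0,0,-1],[-0.03,0,0,0,-1]])

```text
clock: 18.98
position: [0.6071, 0.0177, -0.0119]
ee_rot: [0.624, 0.782, 0.0, -0.0]
ft_force: [-0.1, 1.6, 0.1]
grip_width: -0.004
grasp_force: 1.0
```

```bash
python3 st.py
```

```text
dist to foot mm 195.7 lat -0.0 Fpush 2.02 Flat 0.2 Fz -0.14
pos [ 0.6072  0.0177 -0.0119] yaw 102.8 F [-0.4  1.8 -0.1] grip 0.0 1.2 t 19.12 | deltas [-0.  0.  0.] spin 0.002
```

carry_out(deltas=[[-0.012,0,0,0,-1],[-0.024,0,0,0,-1],[-0.024,0,0,0,-1]])

```text
clock: 19.5
position: [0.6081, 0.0135, -0.0119]
ee_rot: [0.624, 0.781, -0.0, 0.0]
ft_force: [0.3, 0.7, 0.4]
grip_width: -0.001
grasp_force: 0.6
```

carry_out(deltas=[[-0.012,0,0,0,-1],[-0.02,0,0,0,-1],[-0.02,0,0,0,-1]])

```text
clock: 19.88
position: [0.6087, 0.0107, -0.0119]
ee_rot: [0.624, 0.781, -0.0, 0.0]
ft_force: [0.3, 1.0, 0.3]
grip_width: 0.002
grasp_force: 0.7
```

carry_out(deltas=[[-0.012,0,0,0,-1],[-0.024,0,0,0,-1],[-0.024,0,0,0,-1]])

```text
clock: 20.25
position: [0.6095, 0.0071, -0.0119]
ee_rot: [0.624, 0.781, -0.0, 0.0]
ft_force: [-0.2, 1.2, 0.4]
grip_width: -0.001
grasp_force: 0.6
```

```bash
python3 st.py
```

```text
dist to foot mm 184.9 lat -0.1 Fpush 0.87 Flat -0.07 Fz 0.09
pos [ 0.6095  0.0071 -0.0119] yaw 102.8 F [-0.4  1.6 -0.4] grip -0.0 0.4 t 20.4 | deltas [-0.     0.001 -0.   ] spin 0.001
```

carry_out(deltas=[[-0.012,0,0,0,-1],[-0.024,0,0,0,-1],[-0.024,0,0,0,-1]])

```text
clock: 20.78
position: [0.6102, 0.0037, -0.0119]
ee_rot: [0.624, 0.781, -0.0, 0.0]
ft_force: [-0.2, 2.1, 0.3]
grip_width: 0.0
grasp_force: 0.7
```

carry_out(deltas=[[-0.012,0,0,0,-1],[-0.024,0,0,0,-1],[-0.024,0,0,0,-1]])

```text
clock: 21.15
position: [0.6111, 0.0001, -0.0119]
ee_rot: [0.624, 0.781, -0.0, 0.0]
ft_force: [-0.2, 1.8, -0.5]
grip_width: 0.001
grasp_force: 0.6
```

carry_out(deltas=[[-0.012,0,0,0,-1],[-0.024,0,0,0,-1],[-0.024,0,0,0,-1]])

```text
clock: 21.52
position: [0.6119, -0.0035, -0.0119]
ee_rot: [0.624, 0.781, -0.0, 0.0]
ft_force: [0.2, 2.1, 0.4]
grip_width: -0.002
grasp_force: 0.6
```

carry_out(deltas=[[-0.012,0,0,0,-1],[-0.024,0,0,0,-1],[-0.024,0,0,0,-1]])

```text
clock: 21.9
position: [0.6127, -0.007, -0.0119]
ee_rot: [0.624, 0.781, -0.0, 0.0]
ft_force: [-0.7, 2.1, -0.5]
grip_width: -0.004
grasp_force: 0.6
```

carry_out(deltas=[[-0.012,0,0,0,-1],[-0.024,0,0,0,-1],[-0.024,0,0,0,-1]])

```text
clock: 22.28
position: [0.6134, -0.0104, -0.0119]
ee_rot: [0.624, 0.781, -0.0, 0.0]
ft_force: [-0.9, 1.6, 0.5]
grip_width: -0.004
grasp_force: 0.6
```

carry_out(deltas=[[-0.012,0,0,0,-1],[-0.024,0,0,0,-1],[-0.024,0,0,0,-1]])

```text
clock: 22.65
position: [0.6143, -0.0139, -0.0119]
ee_rot: [0.624, 0.781, -0.0, 0.0]
ft_force: [-0.7, 1.2, -0.8]
grip_width: 0.001
grasp_force: 0.6
```

carry_out(deltas=[[-0.012,0,0,0,-1],[-0.024,0,0,0,-1],[-0.024,0,0,0,-1]])

```text
clock: 23.02
position: [0.6151, -0.0174, -0.0119]
ee_rot: [0.624, 0.781, -0.0, 0.0]
ft_force: [-0.3, 0.6, -0.6]
grip_width: -0.005
grasp_force: 0.6
```

carry_out(deltas=[[-0.012,0,0,0,-1],[-0.024,0,0,0,-1],[-0.024,0,0,0,-1]])

```text
clock: 23.4
position: [0.6158, -0.0209, -0.0119]
ee_rot: [0.624, 0.781, -0.0, 0.0]
ft_force: [-1.0, 1.5, -0.0]
grip_width: -0.004
grasp_force: 0.6
```

```bash
python3 st.py; python3 - <<'E'
from shim import *
p=camera("side");C=cloud(p)
for d in outline_of("shim",p):
    k=d["region"]&(p["depth"]>0)&(C[...,2]<.03)&(C[...,2]>.004)&(p["img"].min(-1)>90); X=C[k]
    if len(X)<30 or np.hypot(*(np.median(X[:,:2],0)-[.63,-.09]))>.1: continue
    foot=np.array([.6504,-.1732]);a=np.radians(102.75);U=np.array([np.cos(a),np.sin(a)]);w=np.array([U[1],-U[0]])
    s=(X[:,:2]-foot)@U;l=(X[:,:2]-foot)@w
    for c in np.arange(.0,.2,.02):
        m=np.abs(s-c)<.01
        if m.sum()>5: print(c.round(2),m.sum(),np.percentile(l[m],[5,95]).round(4),np.median(X[m,2]).round(4))
E
```

```text
dist to foot mm 156.1 lat -0.1 Fpush 0.58 Flat 0.01 Fz 0.04
pos [ 0.6159 -0.021  -0.0119] yaw 102.8 F [ 0.2  0.3 -0.1] grip 0.0 0.4 t 23.55 | deltas [-0.     0.001  0.   ] spin 0.001
0.02 43 [-0.0152  0.0129] 0.0083
0.04 56 [-0.0152  0.0107] 0.0105
0.06 35 [-0.0148  0.006 ] 0.0127
0.1 18 [-0.0021  0.0058] 0.0163
0.14 16 [-0.0164 -0.0119] 0.0086
```

The side view depth shows the shim centred on the foot's line (lateral −15 to +13 mm near the foot). It's about 8 mm thick at the foot now and still sliding freely, so I'll keep pushing.

carry_out(deltas=[[-0.012,0,0,0,-1],[-0.024,0,0,0,-1],[-0.024,0,0,0,-1]])

```text
clock: 24.02
position: [0.6166, -0.0243, -0.0119]
ee_rot: [0.624, 0.781, -0.0, 0.0]
ft_force: [0.0, 1.5, 0.2]
grip_width: -0.001
grasp_force: 0.7
```

carry_out(deltas=[[-0.012,0,0,0,-1],[-0.024,0,0,0,-1],[-0.024,0,0,0,-1]])

```text
clock: 24.4
position: [0.6175, -0.028, -0.0119]
ee_rot: [0.624, 0.781, -0.0, 0.0]
ft_force: [0.4, 1.0, -1.2]
grip_width: -0.0
grasp_force: 0.6
```

carry_out(deltas=[[-0.012,0,0,0,-1],[-0.024,0,0,0,-1],[-0.024,0,0,0,-1]])

```text
clock: 24.78
position: [0.6182, -0.0315, -0.0119]
ee_rot: [0.624, 0.781, -0.0, 0.0]
ft_force: [-0.5, 0.5, -0.4]
grip_width: -0.001
grasp_force: 0.6
```

carry_out(deltas=[[-0.012,0,0,0,-1],[-0.024,0,0,0,-1],[-0.024,0,0,0,-1]])

```text
clock: 25.15
position: [0.6191, -0.035, -0.0119]
ee_rot: [0.624, 0.781, -0.0, 0.0]
ft_force: [1.3, 0.7, 0.1]
grip_width: -0.001
grasp_force: 0.6
```

carry_out(deltas=[[-0.012,0,0,0,-1],[-0.024,0,0,0,-1],[-0.024,0,0,0,-1]])

```text
clock: 25.52
position: [0.6198, -0.0386, -0.0119]
ee_rot: [0.624, 0.781, -0.0, 0.0]
ft_force: [-0.3, 1.8, 0.1]
grip_width: -0.0
grasp_force: 0.6
```

carry_out(deltas=[[-0.012,0,0,0,-1],[-0.024,0,0,0,-1],[-0.024,0,0,0,-1]])

```text
clock: 25.9
position: [0.6206, -0.0421, -0.0119]
ee_rot: [0.624, 0.781, -0.0, 0.0]
ft_force: [0.0, 0.7, -0.1]
grip_width: -0.002
grasp_force: 0.6
```

carry_out(deltas=[[-0.012,0,0,0,-1],[-0.024,0,0,0,-1],[-0.024,0,0,0,-1]])

```text
clock: 26.28
position: [0.6214, -0.0456, -0.0119]
ee_rot: [0.624, 0.781, -0.0, 0.0]
ft_force: [-0.5, 1.3, -0.1]
grip_width: 0.0
grasp_force: 0.6
```

carry_out(deltas=[[-0.012,0,0,0,-1],[-0.024,0,0,0,-1],[-0.024,0,0,0,-1]])

```text
clock: 26.65
position: [0.6222, -0.0491, -0.0119]
ee_rot: [0.624, 0.781, -0.0, 0.0]
ft_force: [-0.5, 1.2, 0.1]
grip_width: 0.007
grasp_force: 0.6
```

carry_out(deltas=[[-0.012,0,0,0,-1],[-0.024,0,0,0,-1],[-0.024,0,0,0,-1]])

```text
clock: 27.02
position: [0.6231, -0.0526, -0.0119]
ee_rot: [0.624, 0.781, -0.0, 0.0]
ft_force: [-0.1, 1.7, 0.7]
grip_width: 0.003
grasp_force: 0.6
```

carry_out(deltas=[[-0.012,0,0,0,-1],[-0.024,0,0,0,-1],[-0.024,0,0,0,-1]])

```text
clock: 27.4
position: [0.6238, -0.0561, -0.0119]
ee_rot: [0.624, 0.781, -0.0, 0.0]
ft_force: [-0.6, 0.4, 0.6]
grip_width: 0.0
grasp_force: 0.6
```

carry_out(deltas=[[-0.012,0,0,0,-1],[-0.024,0,0,0,-1],[-0.024,0,0,0,-1]])

```text
clock: 27.78
position: [0.6246, -0.0596, -0.0119]
ee_rot: [0.624, 0.781, -0.0, 0.0]
ft_force: [-0.0, 1.1, -0.1]
grip_width: -0.002
grasp_force: 0.6
```

```bash
python3 st.py; python3 - <<'E'
from shim import *
p=camera("side");C=cloud(p)
cv2.imwrite("pics/s3.png",cv2.cvtColor(cv2.resize(p["img"][100:260,260:420],None,fx=3.7,fy=3.7,interpolation=2),cv2.COLOR_RGB2BGR))
foot=np.array([.6504,-.1732]);a=np.radians(102.75);U=np.array([np.cos(a),np.sin(a)]);w=np.array([U[1],-U[0]])
for d in outline_of("shim",p):
    k=d["region"]&(p["depth"]>0)&(C[...,2]<.03)&(C[...,2]>.004)&(p["img"].min(-1)>90); X=C[k]
    if len(X)<30 or np.hypot(*(np.median(X[:,:2],0)-[.63,-.09]))>.1: continue
    s=(X[:,:2]-foot)@U;l=(X[:,:2]-foot)@w
    for c in np.arange(.0,.2,.02):
        m=np.abs(s-c)<.01
        if m.sum()>5: print(c.round(2),m.sum(),np.percentile(l[m],[5,95]).round(4),np.median(X[m,2]).round(4))
E
```

```text
dist to foot mm 116.5 lat -0.1 Fpush 1.08 Flat 0.68 Fz 0.57
pos [ 0.6246 -0.0596 -0.0119] yaw 102.8 F [-0.2  1.4 -0.5] grip 0.0 0.4 t 27.93 | deltas [-0.     0.001 -0.   ] spin 0.001
```

View pics/s3.png

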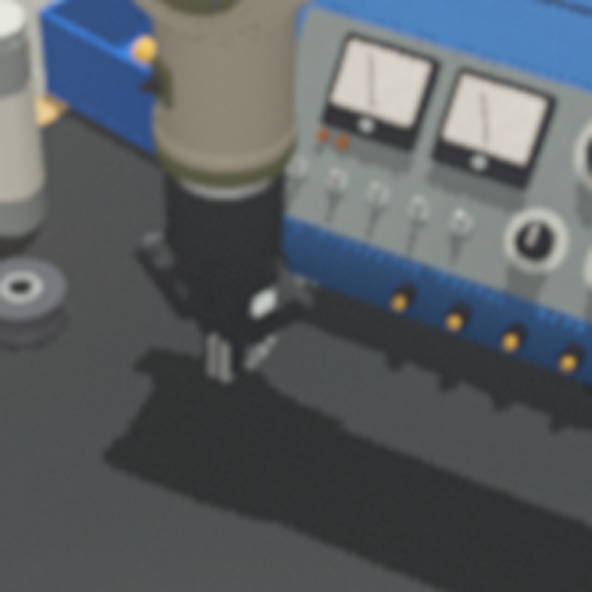

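The side crop shows the fingers (220,360) behind the butt, with the arm hiding most of the shim. It's still sliding at 1 N, so the foot's gap must be near 12–13 mm. I'll use smaller steps.

carry_out(deltas=[[-0.01,0,0,0,-1],[-0.02,0,0,0,-1],[-0.02,0,0,0,-1]])

```text
clock: 28.4
position: [0.6252, -0.0623, -0.0119]
ee_rot: [0.624, 0.781, -0.0, 0.0]
ft_force: [0.1, 1.5, 0.4]
grip_width: -0.0
grasp_force: 0.9
```

carry_out(deltas=[[-0.01,0,0,0,-1],[-0.02,0,0,0,-1],[-0.02,0,0,0,-1]])

```text
clock: 28.78
position: [0.6259, -0.0654, -0.0119]
ee_rot: [0.624, 0.781, -0.0, 0.0]
ft_force: [0.3, 2.1, 0.5]
grip_width: -0.004
grasp_force: 0.7
```

carry_out(deltas=[[-0.01,0,0,0,-1],[-0.02,0,0,0,-1],[-0.02,0,0,0,-1]])

```text
clock: 29.15
position: [0.6266, -0.0684, -0.0119]
ee_rot: [0.624, 0.781, -0.0, 0.0]
ft_force: [0.4, 1.4, 0.1]
grip_width: -0.001
grasp_force: 0.7
```

carry_out(deltas=[[-0.01,0,0,0,-1],[-0.02,0,0,0,-1],[-0.02,0,0,0,-1]])

```text
clock: 29.52
position: [0.6273, -0.0711, -0.0119]
ee_rot: [0.624, 0.781, -0.0, 0.0]
ft_force: [-0.5, 2.1, 0.2]
grip_width: -0.0
grasp_force: 1.1
```

carry_out(deltas=[[-0.007,0,0,0,-1],[-0.013,0,0,0,-1],[-0.013,0,0,0,-1]])

```text
clock: 29.9
position: [0.6276, -0.0721, -0.0119]
ee_rot: [0.624, 0.782, 0.0, -0.0]
ft_force: [-1.6, 4.7, 0.4]
grip_width: 0.002
grasp_force: 2.5
```

Jamming has begun (push about 5 N). Now 1.5 mm steps.

carry_out(deltas=[[-0.005,0,0,0,-1],[-0.01,0,0,0,-1],[-0.01,0,0,0,-1]])

```text
clock: 30.28
position: [0.6278, -0.0727, -0.0119]
ee_rot: [0.623, 0.782, 0.001, -0.001]
ft_force: [-2.0, 6.7, 1.3]
grip_width: -0.003
grasp_force: 3.6
```

```bash
python3 st.py
```

```text
dist to foot mm 103.0 lat 0.1 Fpush 7.39 Flat 0.04 Fz 1.28
pos [ 0.6278 -0.0727 -0.0119] yaw 102.9 F [-1.2  7.1  1.3] grip 0.0 3.6 t 30.43 | deltas [ 0.    -0.001 -0.   ] spin 0.004
```

carry_out(deltas=[[-0.007,0,0,0,-1],[-0.013,0,0,0,-1],[-0.013,0,0,0,-1]])

```text
clock: 30.8
position: [0.628, -0.0734, -0.0119]
ee_rot: [0.623, 0.782, 0.001, -0.001]
ft_force: [-3.2, 10.5, 1.8]
grip_width: -0.002
grasp_force: 5.2
```

```bash
python3 st.py
```

```text
dist to foot mm 102.3 lat 0.2 Fpush 10.1 Flat -0.2 Fz 2.15
pos [ 0.628  -0.0733 -0.0119] yaw 102.9 F [-2.3 10.4  1.8] grip -0.0 5.2 t 30.95 | deltas [ 0.    -0.001  0.   ] spin 0.006
```

carry_out(deltas=[[-0.007,0,0,0,-1],[-0.014,0,0,0,-1],[-0.014,0,0,0,-1]])

```text
clock: 31.32
position: [0.6283, -0.074, -0.0119]
ee_rot: [0.623, 0.782, 0.001, -0.002]
ft_force: [-4.5, 13.1, 2.6]
grip_width: 0.001
grasp_force: 6.9
```

```bash
python3 st.py
```

```text
dist to foot mm 101.6 lat 0.4 Fpush 13.89 Flat -1.04 Fz 2.4
pos [ 0.6284 -0.074  -0.0118] yaw 103.0 F [-4.4 13.8  2.5] grip -0.0 6.9 t 31.48 | deltas [ 0.    -0.003 -0.   ] spin 0.008
```

carry_out(deltas=[[-0.004,0,0,0,-1],[-0.008,0,0,0,-1],[-0.008,0,0,0,-1]])

```text
clock: 31.85
position: [0.6285, -0.0742, -0.0118]
ee_rot: [0.622, 0.783, 0.002, -0.002]
ft_force: [-5.0, 15.7, 2.9]
grip_width: -0.002
grasp_force: 8.1
```

```bash
python3 st.py
```

```text
dist to foot mm 101.3 lat 0.4 Fpush 16.58 Flat -1.26 Fz 3.48
pos [ 0.6284 -0.0743 -0.0119] yaw 103.0 F [-5.  15.7  3.3] grip 0.0 8.1 t 32.0 | deltas [ 0.    -0.003  0.   ] spin 0.009
```

Jammed at 16 N. I'll back off, withdraw and check.

carry_out(deltas=[[0.03,0,0,0,-1],[0.08,0,0,0,-1],[0.2,0,0,0,-1],[0.4,0,0,0,-1],[0.7,0,-0.3,0,-1],[1,0,-0.8,0,-1],[1,0,-0.8,0,-1]])

```text
clock: 32.88
position: [0.5962, 0.0705, 0.1114]
ee_rot: [0.623, 0.783, 0.001, 0.001]
ft_force: [0.7, 0.1, -0.3]
grip_width: 0.001
grasp_force: 0.0
```

carry_out(deltas=[[0.3,-0.3,-0.3,0,-1],[0.6,-0.7,-0.3,0,-1],[0.8,-0.9,-0.3,0,-1],[0.8,-0.9,-0.3,0,-1]])

```text
clock: 33.38
position: [0.4346, 0.1554, 0.1528]
ee_rot: [0.622, 0.783, -0.001, 0.001]
ft_force: [0.5, -1.0, 0.4]
grip_width: 0.001
grasp_force: 0.0
```

```bash
python3 - <<'E'
from shim import *
foot=np.array([.6504,-.1732]);a=np.radians(102.75);U=np.array([np.cos(a),np.sin(a)]);w=np.array([U[1],-U[0]])
for n in("side","top"):
    p=camera(n);C=cloud(p)
    s=(C[...,:2]-foot)@U;l=(C[...,:2]-foot)@w
    k=(p["depth"]>0)&(s>.03)&(s<.13)&(np.abs(l)<.04)&(p["img"].min(-1)>110)&(C[...,2]<.03)
    v=cv2.fitLine(C[k][:,:2].astype(np.float32),1,0,.001,.001).ravel()
    print(n,"s",np.percentile(s[k],[1,99]).round(4),"yaw",np.degrees(np.arctan2(v[1],v[0])).round(1))
    for c in(.045,.06,.075,.09):
        m=k&(np.abs(s-c)<.008); print(c,m.sum(),np.percentile(l[m],[3,97]).round(4),np.median(C[m][:,2]).round(4))
    # tester pose vs. before
    ex=-U;ey=w;o=np.array([.557,-.2815]);A=(C[...,:2]-o)@ex;B=(C[...,:2]-o)@ey
    t=(np.abs(C[...,2]-.19)<.006)&(np.abs(A)<.14)&(np.abs(B)<.17)
    q=t&(A>0)&(A<.1); f=t&(np.abs(B)<.1)
    print(" tester B",np.percentile(B[q],[1,99]).round(4),"A back",np.percentile(A[f],99).round(4))
    if n=="side": cv2.imwrite("pics/s4.png",cv2.cvtColor(cv2.resize(p["img"][80:260,260:460],None,fx=3,fy=3,interpolation=2),cv2.COLOR_RGB2BGR))
o=manip.get_obs();print(o["clock"],o["position"],o["ft_force"].round(1))
E
```

```text
Traceback (most recent call last):
cv2.error: OpenCV(4.12.0) /io/opencv/modules/imgproc/src/linefit.cpp:50: error: (-215:Assertion failed) count > 0 in function 'fitLine2D_wods'
```

```bash
cat > chk.py <<'E'
from shim import *
foot=np.array([.6504,-.1732]);a=np.radians(102.75);U=np.array([np.cos(a),np.sin(a)]);w=np.array([U[1],-U[0]])
for n in("side","top"):
    p=camera(n);C=cloud(p);save(p,n+"5.png")
    s=(C[...,:2]-foot)@U;l=(C[...,:2]-foot)@w
    k=(p["depth"]>0)&(s>.03)&(s<.13)&(np.abs(l)<.04)&(C[...,2]<.03)&(C[...,2]>.007)
    print(n,k.sum())
    if k.sum()>50:
        print(" s",np.percentile(s[k],[1,99]).round(4))
        for c in(.045,.06,.075,.09):
            m=k&(np.abs(s-c)<.008)
            if m.sum()>5: print(c,m.sum(),np.percentile(l[m],[3,97]).round(4),np.median(C[m][:,2]).round(4))
    ex=-U;ey=w;o=np.array([.557,-.2815]);A=(C[...,:2]-o)@ex;B=(C[...,:2]-o)@ey
    t=(np.abs(C[...,2]-.19)<.006)&(np.abs(A)<.14)&(np.abs(B)<.17)
    q=t&(A>0)&(A<.1); f=t&(np.abs(B)<.1)
    if q.sum()>50:
        X=C[q]; k=np.linalg.lstsq(np.c_[A[q],B[q],np.ones(q.sum())],X[:,2],rcond=None)[0]
        print(" tester B",np.percentile(B[q],[1,99]).round(4),"A back",np.percentile(A[f],99).round(4),"slopes",k.round(4))
o=manip.get_obs();print(o["clock"],o["position"],o["ft_force"].round(1))
E
python3 chk.py
```

```text
side 1
 tester B [-0.1496  0.0644] A back 0.1172 slopes [0.0009 0.001  0.1898]
top 373
 s [0.033  0.0906]
0.045 98 [-0.0136  0.0148] 0.0154
0.06 99 [-0.0138  0.0157] 0.0168
0.075 98 [-0.0137  0.0153] 0.0185
0.09 65 [-0.0139  0.0148] 0.0185
 tester B [-0.1463  0.1478] A back 0.118 slopes [ 0.0004 -0.0003  0.1894]
33.525 [0.43816398 0.15310659 0.15302713] [ 0.  -0.5  0.5]
```

Top-view check: the shim is centred within 1 mm and in line with the tester. The tester hasn't moved and is level, and the arm is clear. Handing in.

```bash
python3 -c "
from h import *
print(ticket.hand_in())"
```

```text
the job is handed in; nothing more can be done
None
```

The steel shim is jammed under the short front left foot at about 16 N of push, centred to within 1 mm. The tester is level and within about 2 mm of where it stood, the arm is clear and the job is handed in; the load on the foot was not measured directly and no verdict came back.

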